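# Clamp the locomotive weight and hold the centre punch on its mark

## Task

Crank the vise handle clockwise until the steel locomotive weight lying between the jaws is clamped tight, let go of the handle and take the brass automatic centre punch out of the tool stand. Set its point inside the small scribed circle on the blue top of the weight, stand it upright and press lightly until its sprung nose is about half way in - never fully in, or it fires - and finish while holding it there so that I can check it through the loupe; leave everything else on the bench as it is.

Things in the scene. Friction and masses are not known exactly. Their poses are not given: they have to be found in the camera images.
- vise: Green machine vise on a swivel base, fixed; 84 mm wide, 190 mm long without crank, ways 98 mm and jaw tops 129 mm above the bench. Origin on the bench under its swivel base; x along the screw, from the crank (-x, robot side) to the fixed jaw, whose face is at x = 30 mm; z up. Screw axis at y = 0, z = 80 mm; the bed ends at x = -100 mm.
- crank (a joint): Crank angle in rad, 0 = crank straight up, growing clockwise seen from the robot (right-handed about the vise's +x). Starts between 1.5 and 5.5. 5 mm of jaw travel a turn. The jaws meet the weight at 11.3; it is clamped tight from 11.5 on; hard stop at 12.5. Screw friction: about 5 N at the handle, more as it tightens. Let go, it springs back to 11.7 at most, still tight.
- crank_grip (a point): Middle of the crank's black handle: a freely spinning sleeve, 18 mm diameter, 48 mm long, parallel to the vise's x axis, 40 mm from the screw axis, at x = -146 mm in the vise's frame (crank arm at x = -119 to -110). Pinch it from above across the sleeve, at any angle, and lead it round with the gripper kept pointing down.
- vise_axis (a point): Point on the screw axis in the middle of the handle's circle, at (-146, 0, 80) mm in the vise's frame. It does not move.
- jaw: The vise's moving jaw, 84 mm wide, green with a steel face plate; slides along the vise's x axis towards the weight as the crank turns. Its origin lies on the bench under the middle of its clamping face.
- weight: Loose steel locomotive weight, 26 x 64 x 36 mm (x, y, z), 0.46 kg, standing on the ways between the jaws, its 64 mm side along the jaws; top at 134 mm above the bench, 5 mm above the jaws. Origin at the middle of its underside. Its top has a blue dyed patch with a scribed white cross and circle.
- mark (a point): Centre of the scribed white cross and circle (8 mm in diameter) on the weight's top face, in the middle of its blue patch, 14 mm from the weight's middle towards its +y end.
- stand: Wooden tool stand, 70 x 150 x 70 mm high, fixed, origin under its middle. The punch stands in a hole at y = -48 mm, x = 0; three thin tools stand at y = +12 to +55 mm and reach up to 120 mm above the bench.
- punch: Automatic centre punch, brass barrel 14 mm in diameter and 92 mm long with a dark top, with a steel nose below it; 0.1 kg. Origin on its axis at the barrel's lower end, z along its axis upward to the top. In the stand the barrel's lower end is 40 mm above the bench, the hole is 30 mm deep and the barrel stands out from 70 to 132 mm above the bench; it lifts straight out.
- nose (a joint): How far the punch's nose is pushed into the barrel, 0 to 0.010 m. A spring resists: 1 N to start, 2.8 N at 5 mm, 4.5 N at 10 mm, where it is fully in.
- punch_tip (a point): Point of the punch, on its axis 30 mm below the barrel's lower end when the nose is out.
- tray: Blue plastic parts tray with three compartments, 100 x 140 x 35 mm, fixed; bystander. The tool stand is on the other side of the vise, either way round.
- boxcar: Red-brown model boxcar, 142 x 35 x 50 mm, origin at the middle of its underside; bystander.
- reefer: Yellow model refrigerator car, 142 x 35 x 50 mm, origin at the middle of its underside; bystander.
- hammer: Small hammer lying on the bench, 260 mm; bystander.
- screwdriver: Screwdriver with an orange handle lying on the bench, 170 mm; bystander.
- oil: White oil bottle with a red cap, 38 mm in diameter, 95 mm tall; bystander.
- signal: Model three-lamp signal on a round grey foot, 133 mm tall; bystander.
Things that resemble listed ones, but are neither listed nor needed, are in the scene too. There is more than one size of the weight; the job needs the middle-sized.

How it is judged:
By the outcome, as a careful person would: the job done as asked, in the order asked, and still so for the second after the job is handed in, while the arm keeps its last pose, push and grip.
It also fails if it takes over 67 s, if anything falls off the work surface, if the arm or the gripper's body presses on something with over 40 N, if the wrist force passes 120 N, or if a joint passes its speed limit or range.

## Robot

A 7-joint arm with a two-finger parallel gripper is mounted at the origin on the work surface. World frame = base frame: x ahead of the robot, y to its left, z up, the work surface at z = 0. Lengths are in m, angles in rad, forces in N, time in s.
With the tool pointing down it reaches from about 0.425 to 0.875 m from the base axis. Payload 8.4 kg.
Tool frame: the origin (TCP) lies at the centre of the arm's flange, where the gripper is bolted on; the fingertips stand 182 mm ahead of it and the grasp point (between the pads) lies 164 mm ahead of it; z points along the fingers, y is the direction in which the jaws open and shut (so a half turn about z gives the same grasp; the last joint's range is limited). The gripper opens to 87 mm and grips with 3 to 60 N. Pads are 19 mm wide; open, the fingers measure 117 mm over their backs; the gripper's body (75 mm by 190 mm) begins 51 mm behind the grasp point.
Start: joints at [-1.254, 0.333, 0.04, 1.465, -0.013, 1.343, -0.059], TCP at [0.263, 0.595, 0.405] pointing down, gripper open.
Joint ranges: [-2.58, 2.58], [-0.38, 2.09], [-1.3, 1.39], [0.25, 2.4], [-1.5, 4.64], [0.08, 2.09], [-2.65, 2.65]. Speed limits (rad/s): [2.22, 2.22, 2.79, 2.79, 3.14, 3.14, 3.14].

## Interface

Orientations are given as a unit quaternion [x, y, z, w].
In Python, from workcell import r, cams, order gives the robot as it stands. Calls block until the motion is done:
- r.movep(position, orientation): joint-space move of the TCP to a pose.
- r.move_linear(position, vel=0.15, frame=None): straight line of the TCP; frame=None keeps the orientation; vel is the mean speed in m/s.
- r.move_j(angles): joint-space move.
- r.command_gripper(opening): opening from 0.0 (shut) to 1.0 (fully open); the grip force is fixed at half the most; returns when the fingers have stopped.
- r.dwell(seconds).
- r.solve_ik(position, orientation): joint angles nearest the present ones, or None.
- r.get_obs(): the state.
- cams.capture(name): name is "side" or "top" or "wrist"; returns a dict with "frame" (420x560x3 uint8, red, green, blue), "K" (3x3 intrinsics, pixels), "k1" (the pictures are not rectified: a ray, as slopes to the right and down, at radius r is drawn at 1 + k1 r^2 times it, then the intrinsics apply), "R" (3x3) and "t" (3): a world point X has camera coordinates R X + t. Camera axes: x right, y down, z forward; pixel columns grow to the right and rows downward; lengths in m; the calibration is good to about 2 mm. A picture is of the moment at which its call begins. There is no depth.
A pose or a line that the arm cannot do raises r.PlanningError and nothing moves.
- order.hand_in(): hands the job in, once; it reports no verdict.
The state is a dict: "time": time; "joints": joint angles; "joint_vel": joint speeds; "tau": joint torques, N m; "tool_pos": TCP position; "ee_rot": TCP orientation; "wrist_force": force on the tool from outside, world axes, zero at the start; "ft_torque": the same for the moment, N m; "gripper_width": opening from 0.0 (shut) to 1.0 (fully open).
Only numpy, scipy, OpenCV 4.12 (cv2) and the standard library are available. Lean on these libraries where they do the work, as an engineer would, in place of code of your own. Each camera call takes 0.05 s, during which the arm holds its last target.

## Working session

There is one attempt and no reset: what is moved stays moved. The work goes in short steps, each a Python script; the robot and the scene stay as the last script left them, time stands still between calls to the robot, and variables do not carry over. Pictures are saved under pics/ and viewed, and the job is handed in when it is done.

```bash
ls -la; mkdir -p pics; python3 - <<'E'
from workcell import r,cams,order
import cv2,numpy as np
for n in ["side","top","wrist"]:
    c=cams.capture(n); cv2.imwrite(f"pics/{n}0.png",c["frame"][:,:,::-1]); print(n,c["K"].tolist(),c["k1"],c["R"].round(4).tolist(),c["t"].round(4).tolist())
print(r.get_obs())
E
```

```text
total 12
drwxr-xr-x  3 agent agent 4096 Dec  6 08:17 .
drwxr-xr-x 23 root  root  4096 Dec  6 08:17 ..
drwxr-xr-x  2 agent agent 4096 Dec  6 08:17 pics
side [[502.21603133532443, 0.0, 275.27171581431764], [0.0, 502.21603133532443, 215.86287420478973], [0.0, 0.0, 1.0]] 0.05960021765603389 [[0.7908, -0.612, 0.0051], [-0.3324, -0.4365, -0.8361], [0.5139, 0.6595, -0.5486]] [-0.4612, 0.2712, 1.101]
top [[402.51020021251026, 0.0, 278.6146639004411], [0.0, 402.51020021251026, 210.60776284443182], [0.0, 0.0, 1.0]] -0.04237855524581579 [[-0.0565, -0.9984, 0.0019], [-0.9777, 0.0549, -0.2025], [0.2021, -0.0133, -0.9793]] [-0.0001, 0.5961, 1.197]
wrist [[316.2018244208358, 0.0, 281.4524007562825], [0.0, 316.2018244208358, 207.99990740512538], [0.0, 0.0, 1.0]] -0.03725258407739183 [[0.4038, 0.9148, -0.0009], [0.8869, -0.3912, 0.2457], [0.2244, -0.1, -0.9693]] [-0.6491, -0.0292, 0.3887]
{'time': 0.15, 'joints': array([-1.25419234,  0.33376402,  0.03987422,  1.46603143, -0.01340559,
        1.3433203 , -0.05850786]), 'joint_vel': array([ 0.00146816, -0.00226247, -0.00088796, -0.00276083,  0.00277713,
        0.00089844,  0.00025308]), 'tau': array([ 2.02440860e-03, -6.56836939e+01,  1.33639812e+00, -4.04108799e+01,
       -5.96494367e-02,  4.18091356e-02,  1.28824054e-04]), 'tool_pos': array([0.26250423, 0.59449433, 0.40407145]), 'ee_rot': array([ 2.06419041e-01,  9.78463481e-01, -6.21845539e-04, -9.19083436e-05]), 'wrist_force': array([ 0.54634453, -0.12683083,  0.29548063]), 'ft_torque': array([ 0.02443335, -0.01077368, -0.01777593]), 'gripper_width': 0.9999794443227172}
```

View pics/side0.png

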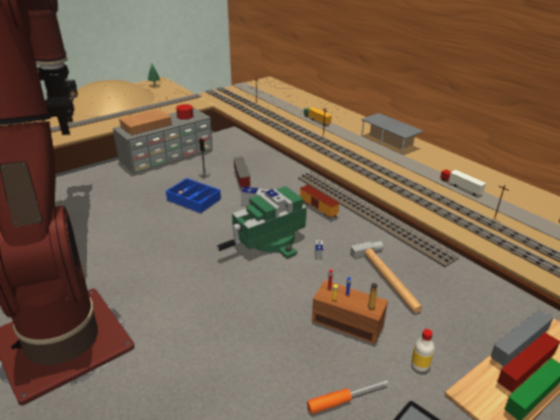

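View pics/top0.png

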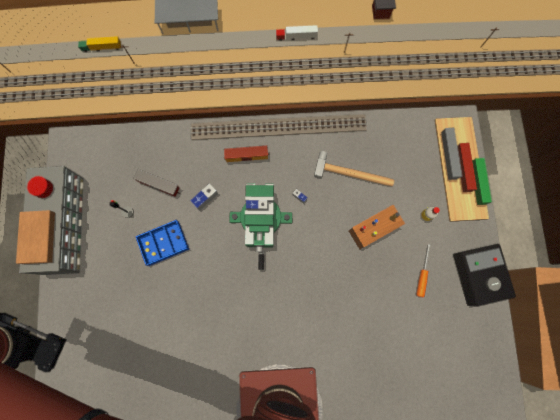

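View pics/wrist0.png

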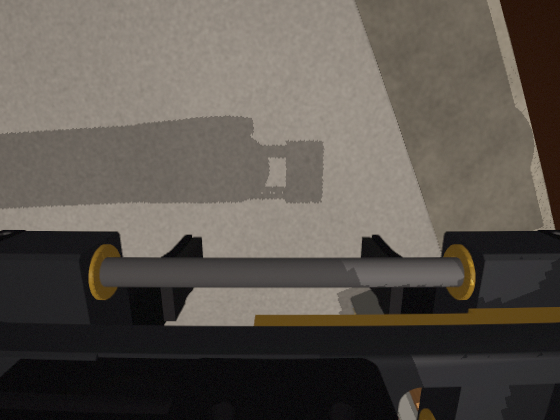

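```bash
cat > h.py <<'E'
import cv2,numpy as np
def D(c): return np.array([c["k1"],0,0,0,0.])
def ray(c,uv):
    # pixel -> (origin, dir) world
    n=cv2.undistortPoints(np.array([[uv]],float),c["K"],D(c))[0,0]
    R=np.array(c["R"]);t=np.array(c["t"])
    d=R.T@np.array([n[0],n[1],1.]); return -R.T@t,d/np.linalg.norm(d)
def onz(c,uv,z):
    o,d=ray(c,uv); return o+d*(z-o[2])/d[2]
def proj(c,X):
    p,_=cv2.projectPoints(np.array(X,float).reshape(-1,1,3),cv2.Rodrigues(np.array(c["R"]))[0],np.array(c["t"],float),c["K"],D(c)); return p[:,0]
def tri(a,ua,b,ub):
    o1,d1=ray(a,ua);o2,d2=ray(b,ub)
    s=np.linalg.lstsq(np.c_[d1,-d2],o2-o1,rcond=None)[0]
    p,q=o1+d1*s[0],o2+d2*s[1]; return (p+q)/2,np.linalg.norm(p-q)
def crop(c,x0,y0,w,h,k,name):
    f=c["frame"][y0:y0+h,x0:x0+w,::-1]; cv2.imwrite(name,cv2.resize(f,None,fx=k,fy=k,interpolation=cv2.INTER_CUBIC))
E
python3 - <<'E'
from workcell import r,cams
from h import *
s=cams.capture("side");t=cams.capture("top")
import pickle;pickle.dump((s,t),open("c0.pkl","wb"))
crop(t,220,175,90,100,6,"pics/t_vise.png");crop(s,210,170,130,100,6,"pics/s_vise.png")
crop(t,340,195,75,60,8,"pics/t_stand.png");crop(s,305,260,90,80,7,"pics/s_stand.png")
E
```

```text
(no output)
```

View pics/t_vise.png

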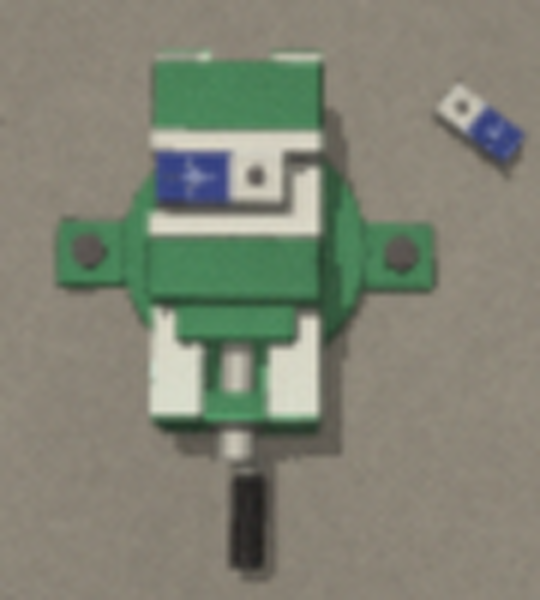

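View pics/s_vise.png

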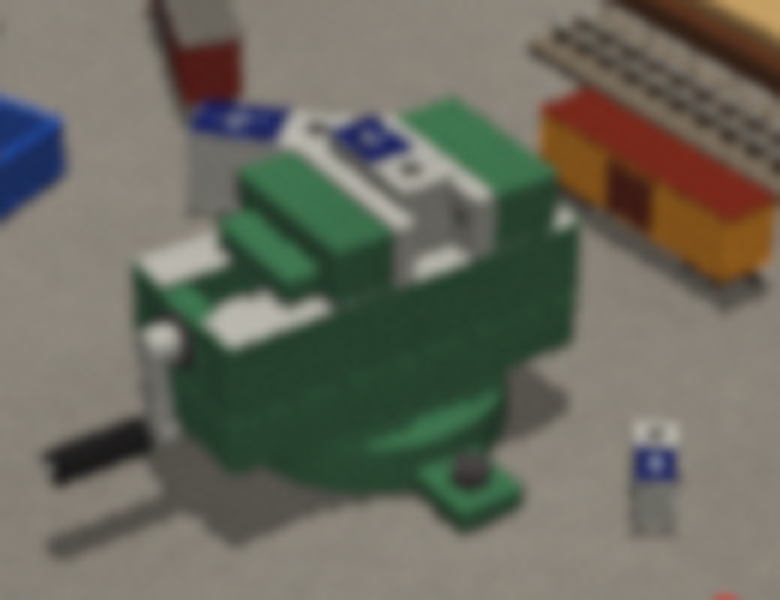

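View pics/t_stand.png

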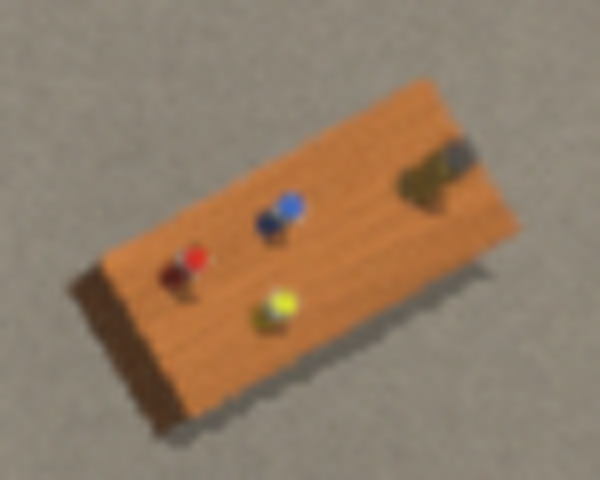

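View pics/s_stand.png

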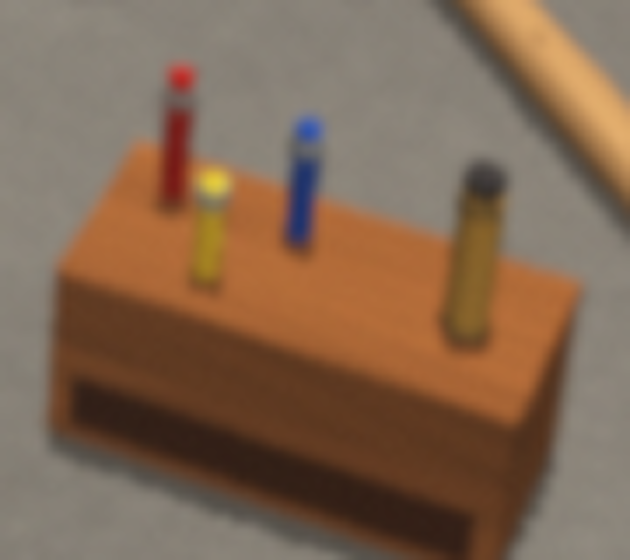

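```bash
python3 - <<'E'
import pickle
from h import *
np.set_printoptions(precision=4,suppress=True)
s,t=pickle.load(open("c0.pkl","rb"))
print("cam",-t["R"].T@t["t"],-s["R"].T@s["t"])
T=lambda x,y:(x/6+220-.4,y/6+175-.4)
for n,p,z in [("bedL",(150,416),.098),("bedR",(322,416),.098),("fjL",(153,130),.129),("fjR",(323,130),.129),("fjbL",(155,60),.129),("fjbR",(323,60),.129),("faceR",(323,152),.129),("boltL",(90,250),.03),("boltR",(402,255),.03),
 ("mark",(196,178),.134),("hole",(256,176),.134),("wL",(157,152),.134),("wR",(285,152),.134),("wbL",(157,202),.134),("wbR",(282,202),.134),("handN",(248,568),.05),("handF",(247,476),.05)]:
    print(n,onz(t,T(*p),z))
S=lambda x,y:(x/7+305-.4,y/7+260-.4)
U=lambda x,y:(x/8+340-.4,y/8+195-.4)
print("punchtop",tri(t,U(459,152),s,S(486,178)), onz(t,U(459,152),.132))
for n,p in [("c1",(425,78)),("c2",(519,228)),("c3",(192,418)),("c4",(102,255))]: print(n,onz(t,U(*p),.07))
for n,p in [("c1",(582,288)),("c2",(520,428)),("c3",(60,270)),("c4",(140,142))]: print(n,onz(s,S(*p),.07))
V=lambda x,y:(x/6+210-.4,y/6+170-.4)
print("handle mid",tri(t,T(248,522),s,V(98,450)),"end",tri(t,T(248,565),s,V(55,468)))
print("mark",tri(t,T(196,178),s,V(372,137)))
E
```

```text
cam [ 0.3409 -0.0169  1.2929] [-0.111  -0.89    0.8331]
bedL [0.4918 0.0738 0.098 ]
bedR [ 0.4871 -0.0115  0.098 ]
fjL [0.6302 0.0644 0.129 ]
fjR [ 0.6254 -0.0198  0.129 ]
fjbL [0.666  0.0619 0.129 ]
fjbR [ 0.6613 -0.0217  0.129 ]
faceR [ 0.6142 -0.0192  0.129 ]
boltL [0.5909 0.1074 0.03  ]
boltR [ 0.5789 -0.0584  0.03  ]
mark [0.6035 0.0439 0.134 ]
hole [0.6028 0.0143 0.134 ]
wL [0.6177 0.0625 0.134 ]
wR [ 0.6141 -0.0005  0.134 ]
wbL [0.5925 0.0635 0.134 ]
wbR [0.589  0.0022 0.134 ]
handN [0.4172 0.0306 0.05  ]
handF [0.4641 0.0289 0.05  ]
punchtop (array([ 0.5515, -0.3812,  0.1301]), np.float64(0.0017450468773444296)) [ 0.5518 -0.3812  0.132 ]
c1 [ 0.5932 -0.3907  0.07  ]
c2 [ 0.5319 -0.4206  0.07  ]
c3 [ 0.4658 -0.2863  0.07  ]
c4 [ 0.5306 -0.2577  0.07  ]
c1 [ 0.5924 -0.3914  0.07  ]
c2 [ 0.5314 -0.4211  0.07  ]
c3 [ 0.4673 -0.2862  0.07  ]
c4 [ 0.5293 -0.2559  0.07  ]
handle mid (array([0.4413, 0.0297, 0.0428]), np.float64(0.00034054465123359317)) end (array([0.4195, 0.0307, 0.0423]), np.float64(0.0006741843966183822))
mark (array([0.6029, 0.0435, 0.138 ]), np.float64(0.0006843740671757691))
```

```bash
cat >> h.py <<'E'
np.set_printoptions(precision=4,suppress=True)
def q(yaw):  # tool down, tool x = -(cos yaw, sin yaw)
    f=np.pi/2+yaw/2; return np.array([np.cos(f),np.sin(f),0,0])
YAW=-0.063; U=np.array([np.cos(YAW),np.sin(YAW),0]); V=np.array([-U[1],U[0],0])
E
python3 - <<'E'
from workcell import r,cams
from h import *
C=np.array([.4423,.0337,.08])
for off in (-.012,-.008,-.004):
  out=[]
  for a in np.arange(0,6.28,.785):
    p=C+off*U+.04*(-np.sin(a)*V+np.cos(a)*np.array([0,0,1]))+[0,0,.164]
    j=r.solve_ik(p,q(YAW)); out.append(None if j is None else np.round(j,2).tolist())
  print(off,out)
print(r.solve_ik(C+[0,0,.32],q(YAW)))
print(r.solve_ik([.5518,-.3812,.35],q(-.5)),r.solve_ik([.6035,.0439,.35],q(-.063)))
E
```

```text
-0.012 [[-0.75, -0.03, 0.57, 2.14, 0.02, 1.03, 1.31], [-0.75, -0.03, 0.63, 2.16, 0.02, 1.0, 1.38], [-0.74, 0.02, 0.66, 2.19, -0.02, 0.93, 1.45], [-0.72, 0.09, 0.63, 2.21, -0.07, 0.86, 1.46], [-0.72, 0.12, 0.57, 2.21, -0.08, 0.83, 1.41], [-0.73, 0.1, 0.51, 2.19, -0.07, 0.86, 1.33], [-0.74, 0.06, 0.49, 2.16, -0.03, 0.93, 1.27], [-0.75, 0.0, 0.51, 2.14, -0.0, 1.0, 1.27]]
-0.008 [[-0.75, -0.02, 0.57, 2.13, 0.01, 1.03, 1.32], [-0.74, -0.01, 0.63, 2.15, 0.01, 1.0, 1.39], [-0.73, 0.04, 0.66, 2.18, -0.03, 0.93, 1.45], [-0.72, 0.1, 0.63, 2.2, -0.07, 0.86, 1.47], [-0.72, 0.13, 0.57, 2.2, -0.09, 0.83, 1.42], [-0.72, 0.11, 0.51, 2.18, -0.07, 0.86, 1.34], [-0.74, 0.07, 0.49, 2.15, -0.04, 0.93, 1.28], [-0.75, 0.01, 0.51, 2.13, -0.01, 1.0, 1.28]]
-0.004 [[-0.74, -0.01, 0.57, 2.12, 0.01, 1.03, 1.33], [-0.74, -0.0, 0.64, 2.15, 0.0, 1.0, 1.4], [-0.73, 0.05, 0.66, 2.17, -0.04, 0.93, 1.46], [-0.71, 0.11, 0.63, 2.2, -0.08, 0.86, 1.48], [-0.71, 0.13, 0.57, 2.2, -0.1, 0.83, 1.43], [-0.72, 0.12, 0.51, 2.17, -0.08, 0.86, 1.34], [-0.73, 0.07, 0.49, 2.14, -0.04, 0.93, 1.29], [-0.74, 0.02, 0.51, 2.12, -0.01, 1.0, 1.29]]
[-0.7773 -0.1377  0.5565  1.9672  0.0755  1.2922  1.262 ]
[-0.1176  0.5577  0.949   1.5145 -0.4617  1.3077  1.9513] [-0.5861  0.2995  0.5369  1.6739 -0.1618  1.2127  1.496 ]
```

```bash
python3 - <<'E'
from workcell import r,cams
from h import *
import pickle
C=np.array([.4423,.0337,.08])
r.movep(C-.010*U+[0,0,.30],q(YAW))
w=cams.capture("wrist");s=cams.capture("side");t=cams.capture("top");pickle.dump((s,t,w),open("c1.pkl","wb"))
o=r.get_obs();print(o["time"],o["tool_pos"],o["wrist_force"])
cv2.imwrite("pics/w1.png",w["frame"][:,:,::-1]);
print(proj(w,[C-.04*np.array([0,0,1])]))
E
```

```text
2.5 [0.4325 0.035  0.38  ] [0.0929 0.0397 0.6667]
[[280.7194 204.3867]]
```

View pics/w1.png

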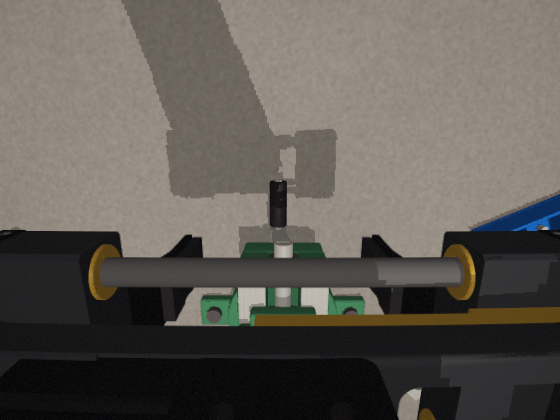

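```bash
python3 - <<'E'
from h import *
import pickle
s,t,w=pickle.load(open("c1.pkl","rb"))
O=np.array([.588,.0245,0])
f=w["frame"].astype(int)
m=(f.sum(2)<130).astype(np.uint8); m[:178]=0;m[229:]=0;m[:,:262]=0;m[:,295:]=0
ys,xs=np.nonzero(m);print(xs.mean(),ys.mean(),ys.min(),ys.max())
for p,z in [((xs.mean(),ys.mean()),.041),((278.5,181),.043),((278.5,227),.043),((284,250),.085),((245.5,244),.098),((325,244),.098),((244,244),.098)]:
    X=onz(w,p,z);print(p,z,X,(X-O)@U,(X-O)@V)
crop(w,230,170,110,90,7,"pics/w1c.png")
E
```

```text
277.7325905292479 203.474930362117 181 226
(np.float64(277.7325905292479), np.float64(203.474930362117)) 0.041 [0.4409 0.0307 0.041 ] -0.1471999147196731 -0.003083282844333667
(278.5, 181) 0.043 [0.4172 0.033  0.043 ] -0.17104197053069622 -0.002245838610314131
(278.5, 227) 0.043 [0.4658 0.0299 0.043 ] -0.12231082201640137 -0.002298997419956553
(284, 250) 0.085 [0.4751 0.0348 0.085 ] -0.11334495384218385 0.0031553782928184964
(245.5, 244) 0.098 [0.4622 0.0015 0.098 ] -0.12413730842691702 -0.030850017229107896
(325, 244) 0.098 [0.4665 0.0713 0.098 ] -0.12420299395749666 0.039091471816558546
(244, 244) 0.098 [0.4621 0.0002 0.098 ] -0.12413453721775197 -0.032170753076347335
```

View pics/w1c.png

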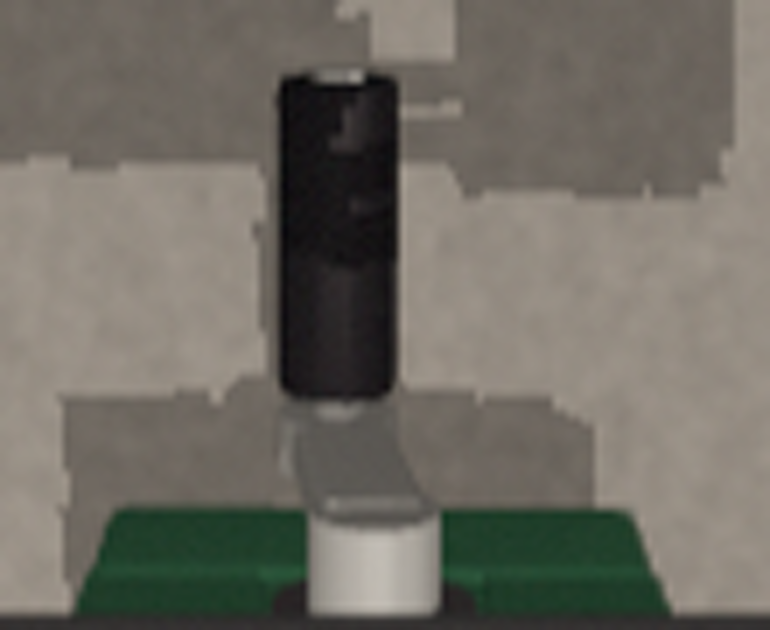

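```bash
cat >> h.py <<'E'
O=np.array([.588,.0245,0]); Z=np.array([0,0,1.])
def hp(th,dy=.001,dz=0.,off=-.156,dzg=.004,R=.04):
    return O+off*U+(dy-R*np.sin(th))*V+(.08+dz+R*np.cos(th)+.164+dzg)*Z
E
python3 - <<'E'
from workcell import r,cams
from h import *
p=hp(3.04)
r.move_linear(p+.06*Z,vel=.2)
r.move_linear(p,vel=.1)
print(r.get_obs()["wrist_force"])
r.command_gripper(.0)
o=r.get_obs();print(o["time"],o["tool_pos"],p,o["wrist_force"],o["gripper_width"])
for th in (3.2,3.4,3.6,3.8,4.0):
    r.move_linear(hp(th),vel=.06); o=r.get_obs();print(th,o["time"],(o["tool_pos"]-hp(th))*1000,o["wrist_force"],o["gripper_width"])
w=cams.capture("top");crop(w,220,175,90,100,6,"pics/t2.png");w=cams.capture("side");crop(w,210,170,130,100,6,"pics/s2.png")
E
```

```text
[-0.5844 -0.1764  0.2289]
5.0917 [0.4321 0.0313 0.2082] [0.4321 0.0313 0.2082] [ 1.1201 -0.3823 -0.1784] 0.19200779856668124
3.2 5.35 [-0.0091 -0.0337 -0.1173] [ 2.4091 -1.3831 -2.1706] 0.19584295886696515
3.4 5.6333 [-0.0242  0.1926 -0.1526] [ 3.3034  0.1228 -7.0589] 0.19792554499866055
3.6 5.9167 [ 0.0093  0.5378 -0.0338] [  2.5071   3.8997 -10.3889] 0.19736217841490505
3.8 6.2 [0.0324 0.8792 0.16  ] [ 4.1402  6.397  -8.9387] 0.19560668638837264
4.0 6.4833 [0.0902 1.1287 0.4222] [ 2.2644  6.4356 -4.7996] 0.19338487300749682
```

View pics/s2.png

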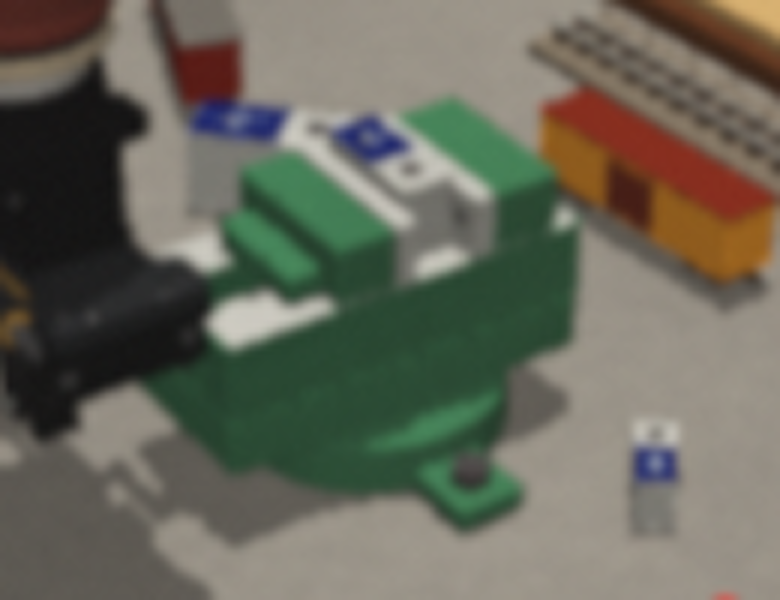

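```bash
python3 - <<'E'
from workcell import r,cams
from h import *
for th in np.arange(4.2,9.61,.2):
    r.move_linear(hp(th,dy=.003),vel=.08); o=r.get_obs();print(round(th,2),round(o["time"],2),(o["tool_pos"]-hp(th,dy=.003))*1000,o["wrist_force"],round(o["gripper_width"],3))
    if np.linalg.norm(o["wrist_force"])>30: print("STOP");break
w=cams.capture("side");crop(w,210,170,130,100,6,"pics/s3.png")
E
```

```text
4.2 6.85 [ 0.14   -0.1067  0.5413] [-1.3216 -0.7627  5.527 ] 0.197
4.4 7.1 [ 0.1056 -0.3055  0.2862] [-1.4481 -2.1427  4.8535] 0.197
4.6 7.35 [ 0.0802 -0.383   0.0518] [-0.6608 -3.7571  4.4625] 0.197
4.8 7.6 [ 0.077  -0.3808 -0.0626] [ 1.4004 -5.7469  3.3639] 0.197
5.0 7.85 [ 0.0649 -0.3475 -0.127 ] [ 1.3097 -5.3789  1.239 ] 0.199
5.2 8.1 [ 0.044  -0.2977 -0.2423] [ 0.9633 -6.1172  1.2634] 0.198
5.4 8.35 [ 0.0309 -0.2231 -0.3246] [ 1.5096 -5.4242  0.4009] 0.197
5.6 8.6 [ 0.0301 -0.1052 -0.351 ] [ 2.3472 -5.9604  0.2305] 0.196
5.8 8.85 [-0.0059  0.0688 -0.3365] [ 3.1391 -4.7094 -2.2879] 0.2
6.0 9.1 [-0.016   0.1387 -0.1901] [ 3.1918 -1.5924 -3.5172] 0.198
6.2 9.35 [-0.0479  0.193  -0.0914] [ 3.0933  0.1305 -4.1343] 0.198
6.4 9.6 [-0.041   0.1769  0.0092] [ 1.5134  0.7081 -2.2802] 0.196
6.6 9.85 [-0.0453 -0.0233  0.015 ] [ 1.169   0.1657 -0.919 ] 0.196
6.8 10.1 [-0.0569 -0.2804 -0.0702] [ 0.7108 -0.4865 -1.0497] 0.197
7.0 10.35 [-0.1044 -0.3552 -0.1782] [ 0.2589 -3.2508 -1.9573] 0.196
7.2 10.6 [-0.1061 -0.3702 -0.2511] [ 2.1692 -4.2108 -3.9888] 0.194
7.4 10.85 [-0.1198 -0.3103 -0.2665] [ 1.4074 -5.3231 -4.6052] 0.194
7.6 11.1 [-0.1363 -0.263  -0.26  ] [ 1.4071 -5.4364 -4.6173] 0.197
7.8 11.35 [-0.1414 -0.206  -0.3187] [ 0.9049 -5.7603 -5.4439] 0.198
8.0 11.6 [-0.1142 -0.1127 -0.3541] [ 1.832  -5.0146 -7.2516] 0.197
8.2 11.85 [-0.1246 -0.0001 -0.4176] [ 2.5705 -4.5248 -6.8623] 0.203
8.4 12.1 [-0.1288  0.1398 -0.4271] [ 3.4697 -4.4956 -9.7966] 0.195
8.6 12.35 [-0.1194  0.2206 -0.3251] [  2.9     -2.2851 -10.3249] 0.195
8.8 12.6 [-0.0869  0.3023 -0.1779] [  3.6368  -2.3022 -12.514 ] 0.198
9.0 12.85 [-0.0829  0.3111 -0.0659] [  2.4119  -0.8533 -11.71  ] 0.197
9.2 13.1 [-0.0659  0.2666  0.0452] [  2.854   -0.4958 -10.71  ] 0.194
9.4 13.35 [0.0085 0.3216 0.1596] [ 1.2119  0.0817 -7.4985] 0.2
9.6 13.6 [0.0498 0.3328 0.2269] [ 0.6623  1.0571 -3.7494] 0.196
```

View pics/s3.png

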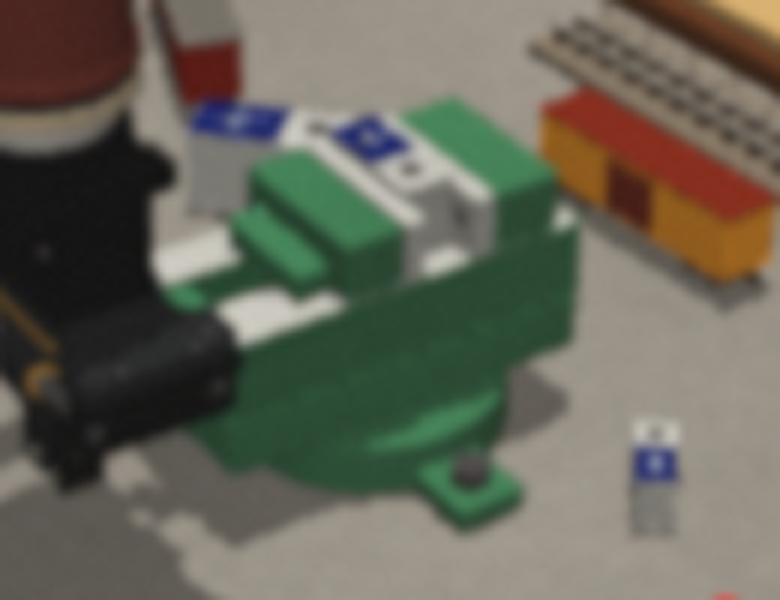

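```bash
python3 - <<'E'
from workcell import r,cams
from h import *
for th in list(np.arange(9.8,11.21,.2))+[11.3,11.4,11.5,11.6,11.7,11.8,11.9]:
    r.move_linear(hp(th,dy=.003),vel=.08 if th<11.25 else .04); o=r.get_obs();e=o["tool_pos"]-hp(0,dy=.003,R=0);print(round(th,2),round(o["time"],2),"act",round(np.arctan2(-e@V,e[2])%6.2832+6.2832,3),(o["tool_pos"]-hp(th,dy=.003))*1000,o["wrist_force"],round(o["gripper_width"],3))
    if np.linalg.norm(o["wrist_force"])>40: print("STOP");break
w=cams.capture("side");crop(w,210,170,130,100,6,"pics/s4.png")
E
```

```text
9.8 13.9 act 9.807 [0.0712 0.2044 0.2507] [-0.1781  1.0828 -0.2754] 0.198
10.0 14.15 act 10.006 [0.0944 0.1171 0.2725] [-1.0965  0.3869  3.1059] 0.197
10.2 14.4 act 10.205 [ 0.1187 -0.0179  0.2758] [-2.2235  0.1874  5.051 ] 0.197
10.4 14.65 act 10.403 [ 0.1235 -0.1117  0.2229] [-2.4609 -1.2436  6.8553] 0.2
10.6 14.9 act 10.602 [ 0.1078 -0.2271  0.1607] [-1.2253 -3.6927  6.4757] 0.197
10.8 15.15 act 10.8 [ 0.0899 -0.3165  0.0454] [-0.4973 -4.0494  4.9615] 0.195
11.0 15.4 act 10.999 [ 0.0656 -0.3531 -0.0452] [-0.3544 -4.9521  4.8358] 0.196
11.2 15.65 act 11.198 [ 0.0605 -0.3658 -0.1721] [-0.1028 -4.771   3.6601] 0.197
11.3 15.9 act 11.292 [ 0.0492 -0.2672 -0.409 ] [ 1.4727 -4.5129 -1.3388] 0.198
11.4 16.15 act 11.391 [ 0.0365 -0.1865 -0.4651] [ 2.0941 -4.2809 -2.365 ] 0.197
11.5 16.4 act 11.49 [ 0.0265 -0.0946 -0.4871] [ 3.3252 -5.4028 -3.5924] 0.198
11.6 16.65 act 11.59 [ 0.0024 -0.0097 -0.493 ] [ 4.3102 -4.464  -5.8225] 0.2
11.7 16.9 act 11.688 [-0.0127  0.1016 -0.555 ] [ 4.0157 -3.3973 -6.2802] 0.196
11.8 17.15 act 11.786 [-0.0187  0.1993 -0.5887] [ 4.4119 -2.4227 -7.6642] 0.197
11.9 17.4 act 11.882 [-0.027   0.4274 -0.6358] [ 5.0659 -1.8395 -9.2586] 0.194
```

View pics/s4.png

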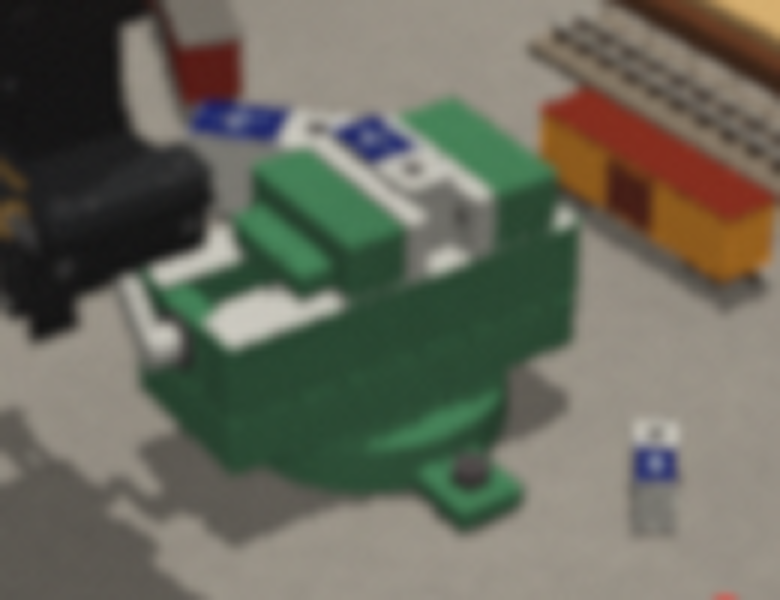

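```bash
python3 - <<'E'
from workcell import r,cams
from h import *
for th in [12.0,12.1,12.2]:
    r.move_linear(hp(th,dy=.003),vel=.04); o=r.get_obs();print(th,round(o["time"],2),(o["tool_pos"]-hp(th,dy=.003))*1000,o["wrist_force"],round(o["gripper_width"],3))
w=cams.capture("wrist");cv2.imwrite("pics/w4.png",w["frame"][:,:,::-1])
w=cams.capture("side");crop(w,210,170,130,100,6,"pics/s4b.png")
E
```

```text
12.0 17.7 [-0.0381  0.6429 -0.6592] [  6.1066   1.0136 -10.5634] 0.199
12.1 17.95 [-0.0542  0.9471 -0.6802] [  5.3607   1.6422 -11.6034] 0.195
12.2 18.2 [-0.0532  1.2873 -0.6658] [ 5.5747  2.9293 -9.8774] 0.195
```

View pics/w4.png

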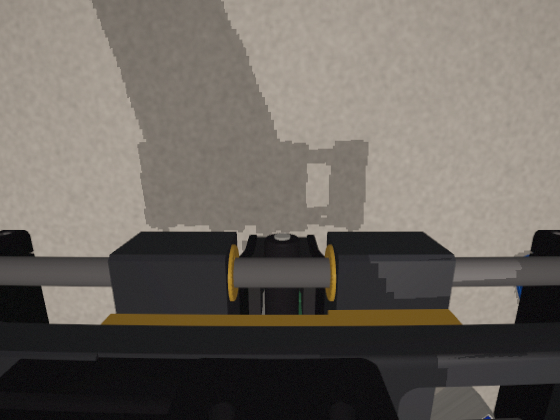

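View pics/s4b.png

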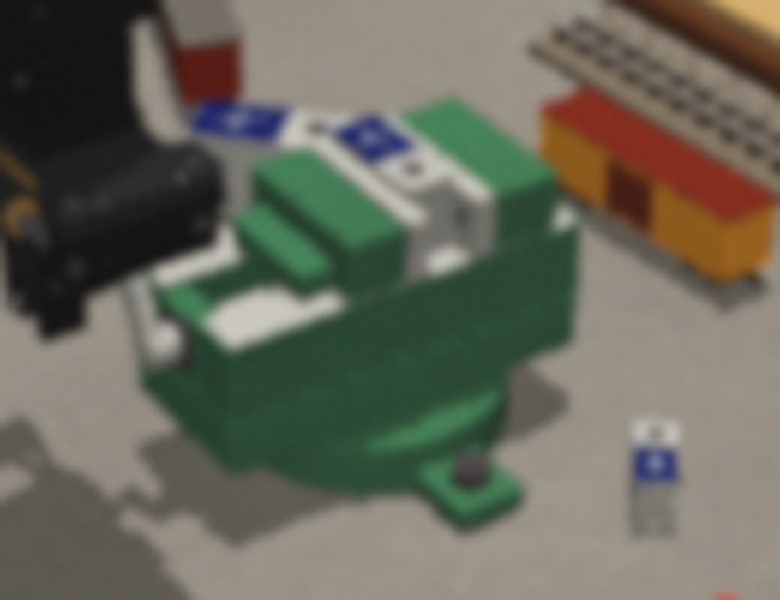

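```bash
python3 - <<'E'
from workcell import r,cams
from h import *
import pickle
r.command_gripper(1.0)
o=r.get_obs();print(o["time"],o["wrist_force"],o["gripper_width"])
p=o["tool_pos"]
r.move_linear([p[0],p[1],.40],vel=.2)
w=cams.capture("wrist");crop(w,220,140,140,110,5,"pics/w5.png")
t=cams.capture("top");s=cams.capture("side");pickle.dump((s,t,w),open("c5.pkl","wb"))
crop(s,210,170,130,100,6,"pics/s5.png")
print(r.get_obs()["time"])
E
```

```text
19.6083 [-0.9247 -0.2453  0.1198] 0.9991149873095384
20.4833
```

View pics/w5.png

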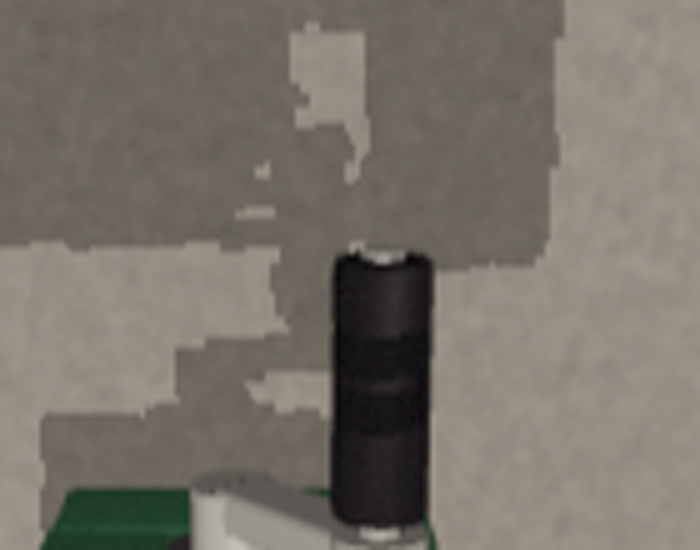

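View pics/s5.png

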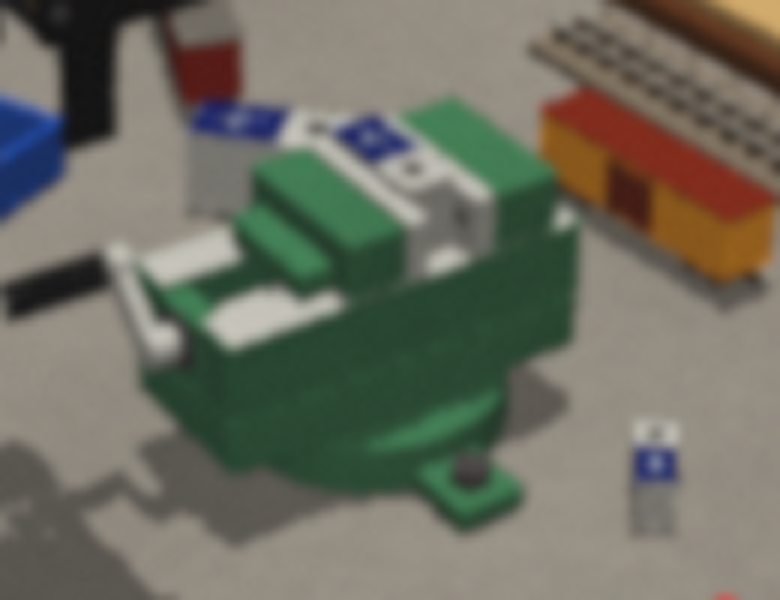

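```bash
python3 - <<'E'
from workcell import r,cams
from h import *
import pickle
s,t,w=pickle.load(open("c5.pkl","rb"))
X=onz(w,(296,217),.106); y=(X-O)@V; print(X,"y'",y,"angles",4*np.pi-np.arcsin((y-.003)/.04),4*np.pi-np.arcsin((y-.001)/.04))
P=np.array([.5512,-.3816,0])
for yaw in (-1.127,2.014):
  print(yaw,[ (lambda j:None if j is None else np.round(j,2).tolist())(r.solve_ik(p,q(yaw))) for p in (P+[0,0,.40],P+[0,0,.269],[.6035,.0439,.39])])
for yaw in (-1.4,-.8,-.5,0,.5): print(yaw,[ (lambda j:None if j is None else np.round(j,2).tolist())(r.solve_ik(p,q(yaw))) for p in (P+[0,0,.269],[.6035,.0439,.39])])
E
```

```text
[0.4436 0.0638 0.106 ] y' 0.03014238287660901 angles 11.82057073940074 11.750153890862642
-1.127 [[-0.27, 0.73, 1.34, 1.46, -0.71, 1.5, 1.5], [-0.21, 0.77, 1.15, 1.6, -0.73, 1.26, 1.51], [-0.72, 0.29, 0.7, 1.63, -0.2, 1.29, 0.46]]
2.014 [[-0.23, 0.65, 1.21, 1.46, -0.6, 1.45, -1.72], [-0.24, 0.81, 1.21, 1.6, -0.78, 1.29, -1.6], [-1.05, 0.48, 1.22, 1.64, -0.46, 1.35, -2.46]]
-1.4 [[-0.21, 0.76, 1.13, 1.6, -0.71, 1.25, 1.23], [-0.71, 0.29, 0.69, 1.63, -0.19, 1.29, 0.19]]
-0.8 [[-0.22, 0.78, 1.16, 1.6, -0.74, 1.27, 1.85], [-0.74, 0.3, 0.73, 1.63, -0.2, 1.29, 0.8]]
-0.5 [[-0.22, 0.79, 1.18, 1.6, -0.75, 1.27, 2.15], [-0.76, 0.3, 0.76, 1.63, -0.21, 1.29, 1.11]]
0 [[-0.22, 0.79, 1.18, 1.6, -0.75, 1.27, 2.65], [-0.79, 0.31, 0.8, 1.63, -0.23, 1.3, 1.62]]
0.5 [[0.51, 0.47, 0.04, 1.56, -0.02, 1.11, 2.62], [-0.79, 0.31, 0.8, 1.63, -0.23, 1.3, 2.12]]
```

```bash
python3 - <<'E'
from workcell import r,cams
from h import *
import pickle
P=np.array([.5512,-.3816,0])
r.movep(P+[0,0,.36],q(-1.127))
r.dwell(.1)
w=cams.capture("wrist");cv2.imwrite("pics/w6.png",w["frame"][:,:,::-1]);pickle.dump(w,open("c6.pkl","wb"))
o=r.get_obs();print(o["time"],o["tool_pos"],proj(w,[P+[0,0,.132],P+[0,0,.07]]))
E
```

```text
22.2833 [ 0.5517 -0.3806  0.3602] [[280.5261 229.5263]
 [280.6135 207.6263]]
```

View pics/w6.png

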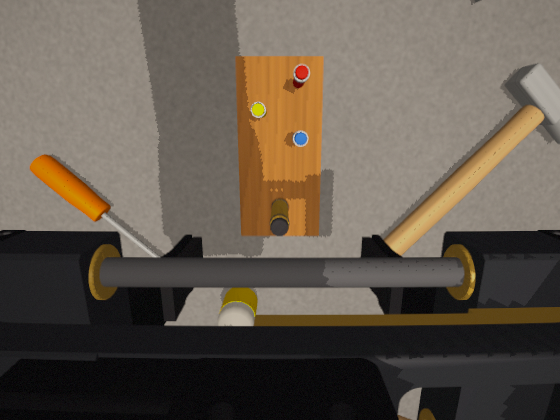

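```bash
python3 - <<'E'
from workcell import r,cams
from h import *
import pickle
c=pickle.load(open("c5.pkl","rb"))[1]; print("oil",onz(c,(435,211),.095))
P=np.array([.5512,-.3816,0])
r.command_gripper(.55)
r.move_linear(P+[0,0,.269],vel=.15)
print(r.get_obs()["wrist_force"])
r.command_gripper(0.)
o=r.get_obs();print(o["time"],o["tool_pos"],o["wrist_force"],o["gripper_width"])
r.move_linear(P+[0,0,.299],vel=.1); o=r.get_obs();print(o["time"],o["wrist_force"],o["gripper_width"])
r.move_linear(P+[0,0,.385],vel=.2)
r.dwell(.1);s=cams.capture("side");w=cams.capture("wrist");t=cams.capture("top");pickle.dump((s,t,w),open("c7.pkl","wb"))
X=P+[0,0,.385-.164-.065];print(proj(s,[X,X-.03*Z,X+.092*Z]),proj(w,[X,X-.03*Z]))
crop(s,330,200,90,110,5,"pics/s7.png");cv2.imwrite("pics/w7.png",w["frame"][:,:,::-1])
o=r.get_obs();print(o["time"],o["wrist_force"])
E
```

```text
oil [ 0.56  -0.511  0.095]
[ 0.1995  0.3054 -0.3662]
24.6583 [ 0.5512 -0.3816  0.2691] [-0.1804  0.2395  1.1083] 0.1530572885790726
25.1083 [ 0.0571  0.2259 -1.1439] 0.15005699979093373
[[375.8782 275.5729]
 [374.2742 286.5496]
 [381.1639 239.6994]] [[282.3319 230.0315]
 [282.2557 218.0518]]
25.9417 [ 0.8908 -0.2102 -1.9351]
```

View pics/s7.png

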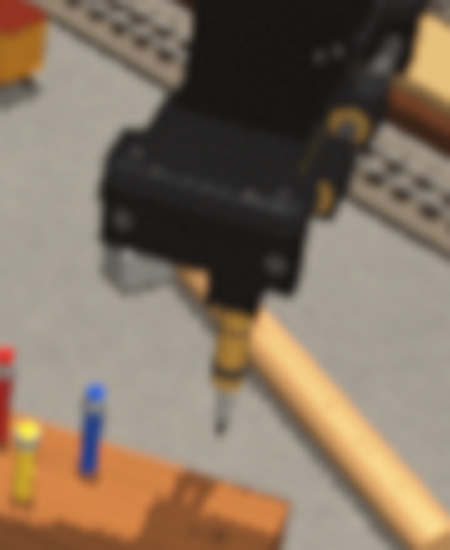

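View pics/w7.png

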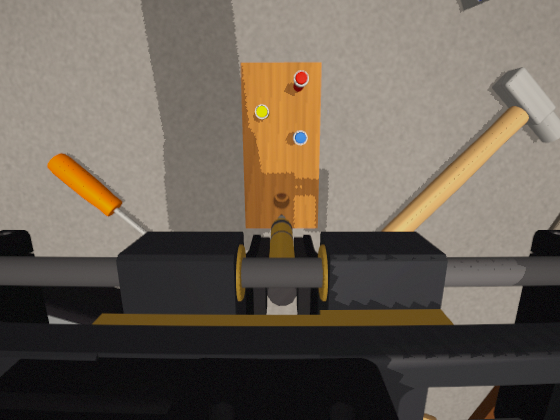

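```bash
python3 - <<'E'
from h import *
import pickle
s,t,w=pickle.load(open("c7.pkl","rb")); s5,t5,w5=pickle.load(open("c5.pkl","rb"))
crop(w,255,190,55,45,12,"pics/w7c.png")
crop(t,240,190,40,40,14,"pics/t7c.png");crop(s,250,180,50,40,12,"pics/s7c.png")
E
```

```text
(no output)
```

View pics/w7c.png

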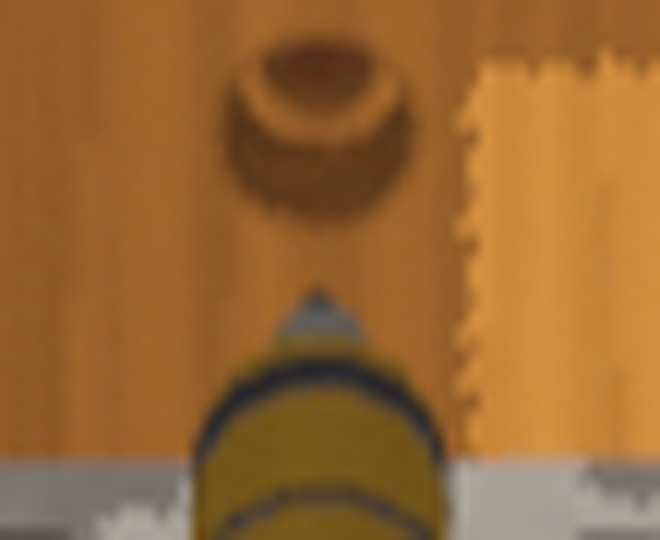

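View pics/t7c.png

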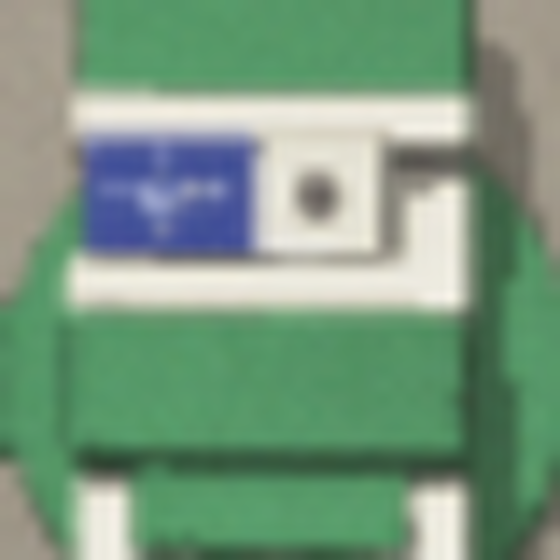

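View pics/s7c.png

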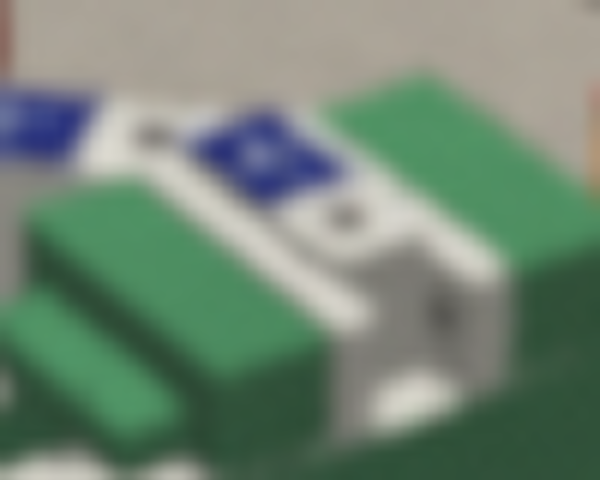

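```bash
python3 - <<'E'
from workcell import r,cams
from h import *
import pickle
s,t,w=pickle.load(open("c7.pkl","rb"))
P=np.array([.5512,-.3816,0])
print("tip wrist",onz(w,(281.2,213.9),.126)-P)
m=onz(t,(251.2,203.4),.134);print("mark",m,tri(t,(251.2,203.4),s,(271.3,192.4)),onz(s,(271.3,192.4),.134))
r.move_linear(P+[0,0,.435],vel=.2)
r.movep([m[0],m[1],.415],q(-1.127)); r.dwell(.15)
s=cams.capture("side");w=cams.capture("wrist");t=cams.capture("top");pickle.dump((s,t,w),open("c8.pkl","wb"))
crop(s,235,155,80,70,9,"pics/s8.png");crop(w,245,180,70,55,11,"pics/w8.png")
o=r.get_obs();print(o["time"],o["tool_pos"],o["wrist_force"]); print(proj(w,[m]),proj(s,[m]))
E
```

```text
tip wrist [-0.0022  0.0027  0.126 ]
mark [0.6063 0.0469 0.134 ] (array([0.6055, 0.047 , 0.1357]), np.float64(0.0008666104199616379)) [0.6068 0.0494 0.134 ]
28.2333 [0.6063 0.0462 0.4151] [-0.3852 -0.0365 -1.2784]
[[282.5925 207.795 ]] [[271.7058 192.828 ]]
```

View pics/s8.png

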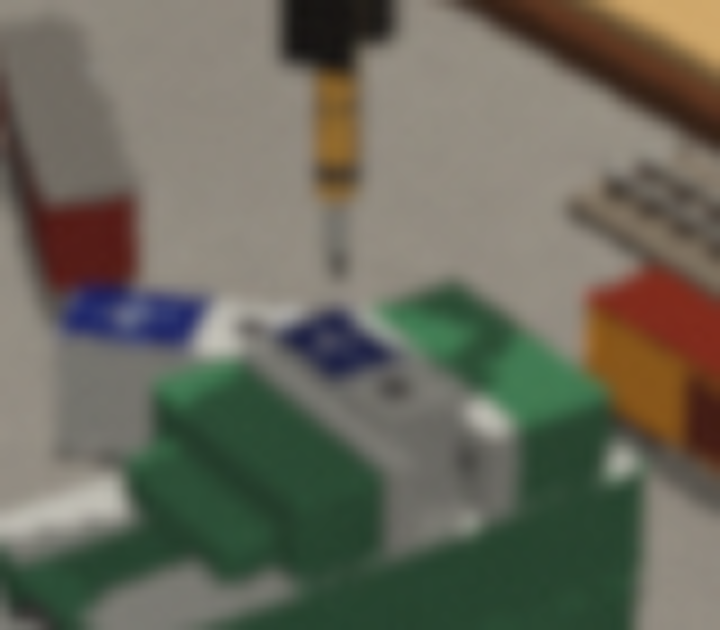

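View pics/w8.png

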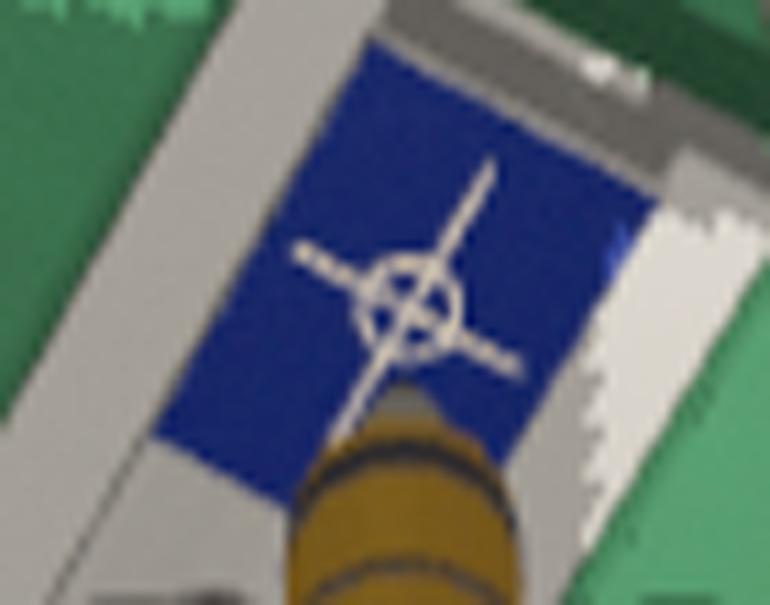

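```bash
python3 - <<'E'
from workcell import r,cams
from h import *
import pickle
s,t,w=pickle.load(open("c8.pkl","rb"))
a=onz(w,(281.4,214.5),.156);b=onz(w,(281.9,207.4),.134);print(a,b,b-a)
S=lambda x,y:(x/9+235-.44,y/9+155-.44)
print("side tip",S(337,272),onz(s,S(337,272),.156),"side mark",S(333,343),onz(s,S(333,343),.134))
d=(b-a)[:2]
p=r.get_obs()["tool_pos"]
r.move_linear([.6063+d[0],.0469+d[1],.397],vel=.05); r.dwell(.15)
s=cams.capture("side");w=cams.capture("wrist");t=cams.capture("top");pickle.dump((s,t,w),open("c9.pkl","wb"))
crop(s,235,155,80,70,9,"pics/s9.png");crop(w,245,180,70,55,11,"pics/w9.png")
o=r.get_obs();print(o["time"],o["tool_pos"],o["wrist_force"])
E
```

```text
[0.6053 0.0466 0.156 ] [0.6056 0.0469 0.134 ] [ 0.0003  0.0004 -0.022 ]
side tip (272.00444444444446, 184.78222222222223) [0.6103 0.0509 0.156 ] side mark (271.56, 192.67111111111112) [0.6065 0.0478 0.134 ]
29.0417 [0.6066 0.0472 0.3972] [-0.3131  0.1012 -0.87  ]
```

View pics/s9.png

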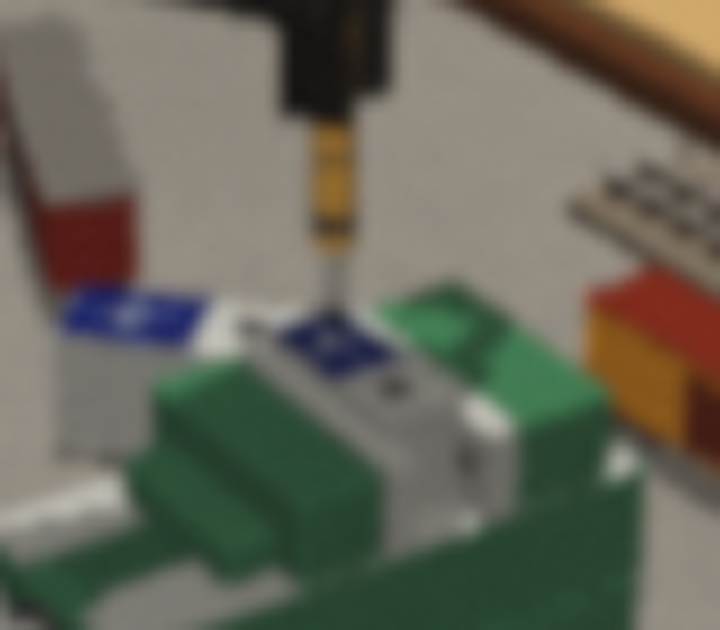

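View pics/w9.png

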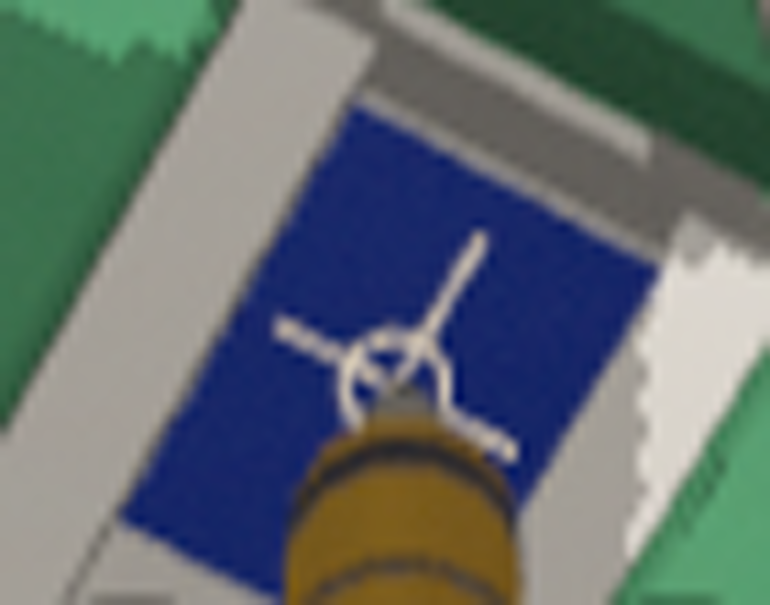

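```bash
python3 - <<'E'
from workcell import r,cams
from h import *
def fz(n=6):
    v=[]
    for _ in range(n): r.dwell(.03); v.append(r.get_obs()["wrist_force"])
    return np.mean(v,0),np.std(v,0)
r.move_linear([.6066,.0462,.3965],vel=.03); r.dwell(.1); b,sd=fz(); print("base",b,sd)
for z in np.arange(.3955,.3905,-.001):
    r.move_linear([.6066,.0462,z],vel=.02); r.dwell(.05); f,sd=fz(); print(round(z,4),r.get_obs()["tool_pos"][2],f-b,sd[2])
    if f[2]-b[2]>2.0: break
w=cams.capture("wrist");crop(w,245,180,70,55,11,"pics/w10.png");s=cams.capture("side");crop(s,235,155,80,70,9,"pics/s10.png")
print(r.get_obs()["time"])
E
```

```text
base [-0.049   0.3477 -1.1574] [0.402  0.5513 0.5621]
0.3955 0.39549820465248603 [ 0.1873 -0.3774  0.2849] 0.37348556345037925
0.3945 0.3944982073391047 [-0.046  -0.3805  0.2486] 0.5482822716052409
0.3935 0.39350894295535455 [ 0.3155 -0.48   -0.0082] 0.669477825286774
0.3925 0.3925707299780521 [ 0.3602 -0.2786  1.4481] 0.3382069517235916
0.3915 0.39151767669475096 [ 0.4546 -0.364   1.453 ] 0.5488837866021256
0.3905 0.39051583330423945 [ 0.4196 -0.2295  2.0797] 0.18210162892742146
32.6917
```

View pics/w10.png

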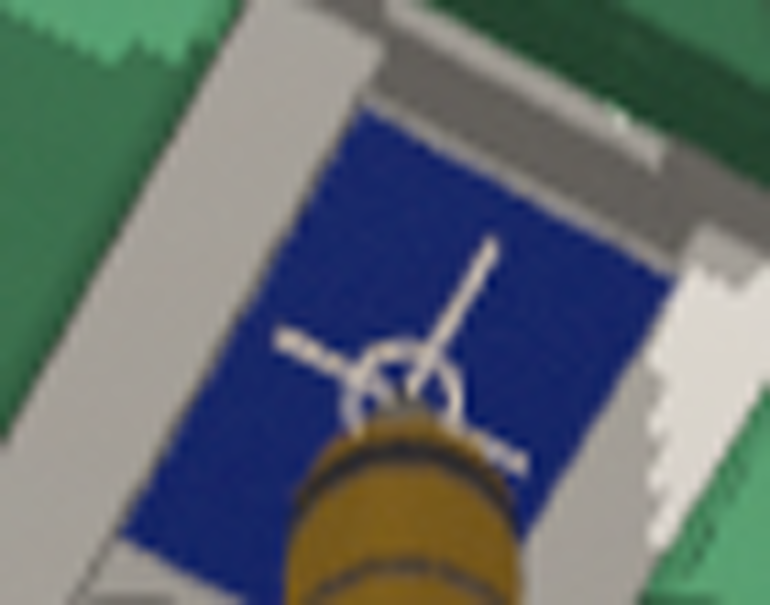

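View pics/s10.png

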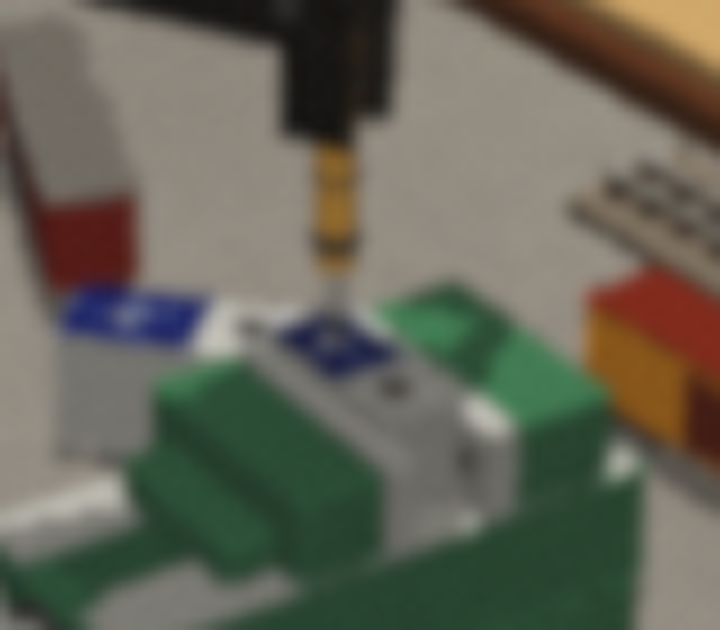

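```bash
python3 - <<'E'
from workcell import r,cams
from h import *
b=-1.0
def fz(n=10):
    v=[]
    for _ in range(n): r.dwell(.03); v.append(r.get_obs()["wrist_force"])
    return np.mean(v,0)
for z in (.3893,.388):
    r.move_linear([.6066,.0462,z],vel=.02); r.dwell(.1); print(z,r.get_obs()["tool_pos"],fz()[2]-b)
w=cams.capture("wrist");crop(w,245,180,70,55,11,"pics/w11.png");s=cams.capture("side");crop(s,205,155,110,90,7,"pics/s11.png")
o=r.get_obs();print(o["time"],o["gripper_width"],o["ee_rot"],q(-1.127))
E
```

```text
0.3893 [0.6066 0.0462 0.3893] 2.504511533903419
0.388 [0.6066 0.0462 0.388 ] 2.647399199278471
34.1583 0.15039930654590633 [ 0.5341  0.8454 -0.      0.    ] [0.5341 0.8454 0.     0.    ]
```

View pics/w11.png

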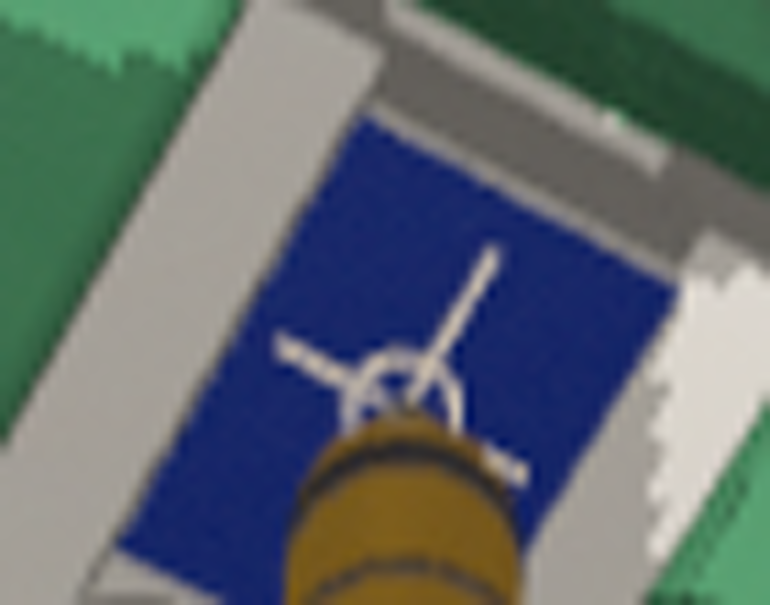

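View pics/s11.png

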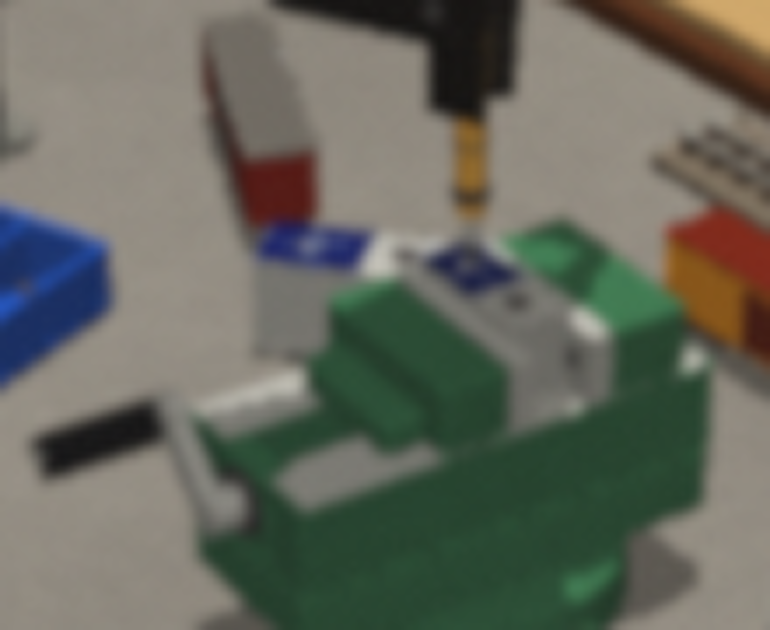

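```bash
python3 - <<'E'
from workcell import r,order
print(order.hand_in()); o=r.get_obs(); print(o["time"],o["tool_pos"],o["wrist_force"])
E
```

```text
the job is handed in; nothing more can be done
None
the job is handed in; nothing more can be done
```

The weight is clamped and the punch is held upright on the mark with its nose about half way in. I handed the job in at about 34 s of the 67 s allowed.

- **Vise:** I cranked the handle clockwise from about 3.0 to about 12.1 rad and let go. The wrist picture then put it at 11.75–11.8, slightly above the 11.7 you gave but within measurement error, so it is still tight.
- **Punch:** I lifted it straight out of the stand. The wrist camera placed its tip about 3 mm from where the top view predicted. I therefore centred the tip on the scribed circle by comparing the two in the same wrist picture.
- **Press:** The nose touched with the gripper flange at about 0.393 m, and I pressed 5 mm further to 0.388 m. The last reading was about 2.65 N, against 2.8 N expected at half travel, so the nose is about 4.7–5 mm in. That force is uncertain by about ±0.3 N because the sensor is noisy.

The last wrist picture shows the tip inside the circle, close to the centre of the cross, with the punch upright. The top and side cameras differ by about 2 mm on the mark's position, so I relied on the wrist picture. I saw nothing else disturbed in the pictures, but took no full view of the bench at the end.

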